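# Clear and open the hinged parts tin

### The arm

A 6-joint arm with a two-finger parallel gripper is mounted at the origin on the work surface; the furniture and walls round the work are solid. World frame = base frame: x ahead of the robot, y to its left, z up, the work surface at z = 0. Lengths are in mm, angles in rad, forces in N, time in s.
With the tool pointing down it reaches from about 400 to 825 mm from the base axis. Payload 7 kg.
Tool frame: the origin (TCP) lies at the very end of the fingers, on their centre line; the grasp point (between the pads) lies 19 mm behind it; z points along the fingers, y is the line along which they close (so a half turn about z gives the same grasp; the last joint's range is limited). The gripper opens to 88 mm and grips with 3 to 60 N. Pads are 19 mm wide; open, the fingers measure 130 mm over their backs; the gripper's body (78 mm by 193 mm) begins 47 mm behind the grasp point.
Start: joints at [-0.831, 0.359, 0.012, 0, -1.224, -0.288], TCP at [294.667, -607.262, 226.561] pointing down, gripper open.
Joint ranges: [-3.07, 3.07], [-1.43, 2.12], [-1.02, 1.25], [-3.03, 1.67], [-3.05, -0], [-3.03, 3.03]. Speed limits (rad/s): [2.39, 2.39, 3.01, 3.14, 3.14, 3.14].

### API

Orientations are given as a unit quaternion [x, y, z, w].
In Python, from plant import bot, cams, ticket, read_state gives the robot as it stands (bot), with the cameras (cams), the job (ticket) and the readings as plain functions. Calls block until the motion is done:
- bot.move_ptp(position, orientation): joint-space move of the TCP to a pose.
- bot.line_to(position, velocity=150, ori=None): straight line of the TCP; ori=None keeps the orientation; velocity is the mean speed in mm/s.
- bot.move_joints(angles): joint-space move.
- bot.move_gripper(opening, force=None): finger opening in mm; force is the grip in N (None keeps the last); returns when the fingers have stopped.
- bot.pause(seconds).
- bot.solve_ik(position, orientation): joint angles nearest the present ones, or None.
- read_state(): the state.
- cams.camera(name): name is "side" or "top" or "wrist"; returns the picture (384x512x3 uint8, red, green, blue); there is no depth.
- cams.get_calibration(name): a dict with "fx", "fy", "cx", "cy" (pixels), "view" (4x4, takes a point from world to camera coordinates); the wrist camera has in their place "T_tool_cam" (4x4, takes a point from camera to tool coordinates, whose origin is the TCP and whose axes are the flange's). Camera axes: x right, y up, looking along -z (the intrinsics and any distortion apply to the point x, -y, -z); pixel columns grow to the right and rows downward; lengths in mm; the calibration is good to about 2 mm. The wrist camera is an equidistant fisheye: a pixel r from the principal point sees the ray r / f radians off the axis. A picture is of the moment at which its call begins: read the wrist's pose just before it. get_calibration takes no time and is no camera call.
A pose or a line that the arm cannot do raises bot.Unreachable and nothing moves.
- ticket.close_job(): hands the job in; it is judged then, once.
The state is a dict: "t": time; "joint_pos": joint angles; "qvel": joint speeds; "tau": joint torques, N m; "tcp_pos": TCP position; "eef_rot": TCP orientation; "contact_force": force on the tool from outside, world axes, zero at the start; "moment": the same for the moment, N m; "width": finger opening in mm; "finger_force": force on a finger pad.
Only numpy, scipy, OpenCV 4.12 (cv2) and the standard library are available. Lean on these libraries where they do the work, as an engineer would, in place of code of your own. Each camera call takes 0.05 s, during which the arm holds its last target. There are 200 camera calls.

### The job

Open the green parts tin. First take the stapler off its lid and lay it upright and flat on the floor of the shallow tray, beside the tape roll there, and slide the brown carton sideways, still upright, until no part of it stands in front of the tin; only then lift the lid by the steel tab on its front and push it right back until it rests on its stop. Be gentle with the tin and lid (never push or press them with more than about 25 N, never fling the lid), and leave the other things where they are.

Things in the scene. Friction and masses are not known exactly. Their poses are not given: they have to be found in the camera images.
- tin: Dark green tin, 120 (x) x 169 (y) x 55 mm, fixed, at the left or right of the table. Origin: centre of underside; front (steel tab) is -x, hinge at +x, z up. Walls 43 mm high (back 47); contents below 32 mm. The lid is a cap, 2 mm thick, top face z = 55 mm, with 14 mm skirts in front and at the sides (front skirt outer face x = -60 mm).
- tin_lid (a joint): Lid angle, rad: 0 shut, 1.83 on its stop (leaning back past upright). Hinge axis: parallel to the tin's y through x = +60 mm, z = 52 mm of the tin's frame. No spring; the hinge rubs (about 0.15 N m) and holds the lid where it is left; 2 to 3 N up at the tab raise it.
- tab_edge (a point): Middle of the outer edge of the steel tab on the lid's front: a level flange 64 mm wide (y), 3 mm thick, 22 mm out from the skirt, free beneath. With the lid shut it is at x = -82, y = 0, z = 42.5 mm of the tin's frame, axes parallel to the tin's; it turns with the lid.
- stapler: Red and white stapler, 36 mm wide (x), 135 mm long (y), 40 mm high, 0.22 kg, links fixed, lying upright on the tin's lid. Above 10 mm over its underside it is 24 to 28 mm wide. Origin: centre of its underside, z up.
- tray: Shallow light cardboard tray, open side up, 108 (x) x 235 (y) x 16 mm, floor 3 mm, walls 3 to 4 mm thick. Origin: centre of underside. Loose, 0.25 kg. A roll of tape lies in its +y end; the rest is free for the stapler, laid along y. It is at the side of the table where the tin is not.
- clear_tape: Roll of clear yellowish tape, 68 mm across, 18 mm high, lying flat in the tray. Origin: centre of its underside. Leave it in the tray.
- brown_carton: Brown small carton, 75 mm (x) x 56 mm (y) x 40 mm high, 0.08 kg, standing just in front of the tin with its long side roughly along the tin's front. Origin: centre of its underside, z up. Nearer the robot (x below 0.31 m) lies fixed clutter, up to 30 mm high, and at the left edge (y above 0.25 m) a tape dispenser 127 mm high.
- jar: White jar with green cap, 47 mm across, 55 mm high, loose, at the back between tin and tray. Origin: centre of its underside. Leave alone.
- glue: Glue stick standing upright, blue cap on yellow barrel, 28 mm across, 86 mm high, loose, between tin and tray. Origin: centre of underside. Leave alone.
- white_tape: Roll of white tape, 90 mm across, 24 mm high, lying flat on the table in front of the tray. Origin: centre of underside. Leave alone.

How it is judged (in metres and radians):
On the way, in this order (a step that is already met when the one before it is completed fails the run):
1. with the lid still shut, the stapler lies flat in the tray and the brown carton stands clear of the tin's front (x of stapler in the frame of tray between -0.036 and 0.036 m and y of stapler in the frame of tray between -0.055 and 0.055 m and z of stapler in the frame of tray below 0.01 m and angle between each of stapler, brown_carton's own z axis and vertical below 0.12 rad and (y of brown_carton in the frame of tin above 0.11 m or y of brown_carton in the frame of tin below -0.11 m) and height (world z) of brown_carton between -0.01 and 0.008 m and value of joint tin_lid below 0.1 rad and linear speed of stapler below 0.03 m/s and contact force between the fingers and stapler below 0.1 N), for 0.2 s.
2. the lid is raised right back to its stop (value of joint tin_lid above 1.72 rad), for 0.2 s.
At the end, for the whole second after the job is handed in: Lid at rest above 1.72 rad; stapler upright on the tray floor (within 36 mm in x, 55 mm in y of tray centre, tilt under 0.12 rad); brown carton upright on the table, centre at least 110 mm to either side of the tin's centre line; tape roll flat in the tray, within 30 mm in x; all still (value of joint tin_lid above 1.72 rad and velocity of joint tin_lid between -0.1 and 0.1 rad/s and x of stapler in the frame of tray between -0.036 and 0.036 m and y of stapler in the frame of tray between -0.055 and 0.055 m and z of each of stapler, clear_tape in the frame of tray below 0.01 m and angle between each of stapler, brown_carton's own z axis and vertical below 0.12 rad and (y of brown_carton in the frame of tin above 0.11 m or y of brown_carton in the frame of tin below -0.11 m) and height (world z) of brown_carton between -0.01 and 0.008 m and linear speed of each of stapler, brown_carton below 0.03 m/s and x of clear_tape in the frame of tray between -0.03 and 0.03 m); the robot touches nothing.
It fails at once if the robot pushes the tin or its lid with more than 30 N (contact force between any of the fingers, the arm and tin above 30 N).
It fails at once if the lid is flung or dropped (faster than 3 rad/s) (velocity of joint tin_lid above 3 rad/s or velocity of joint tin_lid below -3 rad/s).
It fails at once if the stapler or the brown carton is tipped over (more than 0.6 rad) (angle between any of stapler, brown_carton's own z axis and vertical above 0.6 rad).
It fails at once if a bystander (jar, glue stick, white tape roll) is moved more than 30 mm, or the tray more than 40 mm (distance of any of jar, glue, white_tape from where it was at the start of the episode above 0.03 m or distance of tray from where it was at the start of the episode above 0.04 m).
It also fails if it takes over 72 s, if anything falls off the work surface, if the arm or the gripper's body presses on something with over 40 N, if the wrist force passes 120 N, or if a joint passes its speed limit or range.

## Working session

There is one attempt and no reset: what is moved stays moved. The work goes in short steps, each a Python script; the robot and the scene stay as the last script left them, time stands still between calls to the robot, and variables do not carry over. Pictures are saved under pics/ and viewed, at most 10 in all, crops included, and the job is handed in when it is done.

```bash
ls; mkdir -p pics
python3 - <<'E'
from plant import bot, cams, ticket, read_state
import cv2,numpy as np
for n in("top","side"):
    im=cams.camera(n); cv2.imwrite(f"pics/{n}0.png",im[...,::-1]); print(n,cams.get_calibration(n))
print(cams.get_calibration("wrist")); print(read_state())
E
```

```text
pics
plant.py
top {'fx': 429.41627108968163, 'fy': 429.41627108968163, 'cx': 259.2906414621129, 'cy': 189.93693166011656, 'view': array([[ 2.98889583e-03, -9.99980154e-01,  5.54601032e-03,
         1.44598422e+01],
       [ 9.97400211e-01,  3.38040471e-03,  7.19818881e-02,
        -5.07820473e+02],
       [-7.19992073e-02,  5.31644550e-03,  9.97390520e-01,
        -1.15445872e+03],
       [ 0.00000000e+00,  0.00000000e+00,  0.00000000e+00,
         1.00000000e+00]])}
side {'fx': 373.71042339522086, 'fy': 373.71042339522086, 'cx': 255.94472589558734, 'cy': 195.37217313066412, 'view': array([[-9.75534227e-01, -2.19116679e-01,  1.79123581e-02,
         5.02951210e+02],
       [ 1.18368084e-01, -4.54832155e-01,  8.82675879e-01,
        -1.13622858e+02],
       [-1.85261891e-01,  8.63200783e-01,  4.69640756e-01,
        -9.47570116e+02],
       [ 0.00000000e+00,  0.00000000e+00,  0.00000000e+00,
         1.00000000e+00]])}
{'fx': 297.3186396354542, 'fy': 297.3186396354542, 'cx': 254.90258088528273, 'cy': 186.0066147323689, 'T_tool_cam': array([[ 8.66792063e-04,  9.59877003e-01,  2.8042001
[... 280 characters left out ...]
0e+00]])}
{'t': 0.1, 'joint_pos': array([-8.30899436e-01,  3.59328232e-01,  1.11545684e-02, -2.78235240e-04,
       -1.22411238e+00, -2.88109007e-01]), 'qvel': array([ 0.00098281, -0.00170791,  0.00390703,  0.0018149 ,  0.0010129 ,
        0.00072146]), 'tau': array([-4.90133272e-03, -5.84163022e+01,  2.93750149e+01,  7.01568961e+00,
        1.01316691e-02, -5.97570829e-05]), 'tcp_pos': array([ 294.46880826, -606.89758871,  225.7152357 ]), 'eef_rot': array([-2.23931454e-01,  9.74604603e-01,  7.12924788e-04, -2.52319916e-04]), 'contact_force': array([-0.07941872, -0.36659415,  0.57850556]), 'moment': array([0.00864729, 0.01881994, 0.0062396 ]), 'finger_force': 0.0, 'width': 87.46785976066265}
```

View pics/top0.png

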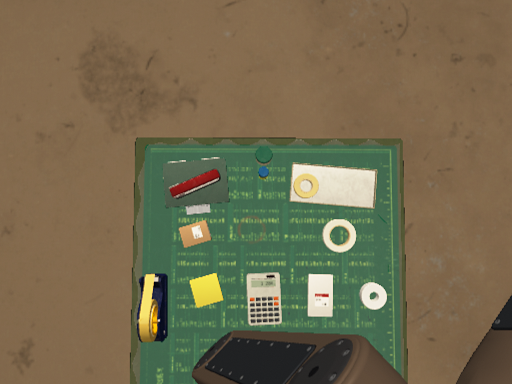

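View pics/side0.png

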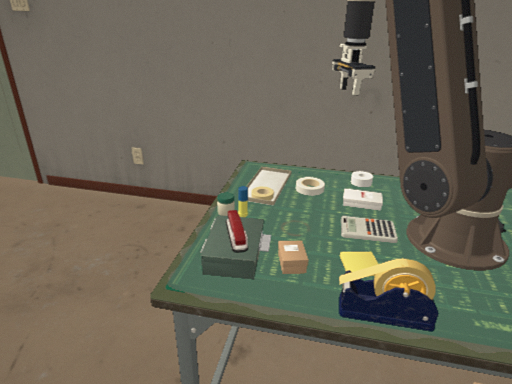

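The top view shows the tin (px 165–228, 158–207) with the stapler diagonal on its lid (168–220, 168–198) and the tab at (198,209). The carton is at (195,234), the tray at (291–377, 164–208) with its tape at (306,186), the glue at (263,172) and the jar at (263,154). The side view agrees. Next I'll take closer wrist views over both sides.

```bash
cat > h.py <<'E'
import numpy as np,cv2
from plant import bot, cams, ticket, read_state
from scipy.spatial.transform import Rotation as R
def q(a): return [np.cos(a/2),np.sin(a/2),0,0]   # tool down, tool x at angle a
def cam(n):
    c=cams.get_calibration(n)
    if n=="wrist":
        s=read_state(); T=np.eye(4); T[:3,:3]=R.from_quat(s["eef_rot"]).as_matrix(); T[:3,3]=s["tcp_pos"]
        M=T@c["T_tool_cam"]
    else: M=np.linalg.inv(c["view"])
    return dict(K=(c["fx"],c["cx"],c["cy"]),M=M,fish=n=="wrist")
def shot(n,name):
    c=cam(n); im=cams.camera(n)[...,::-1].copy(); cv2.imwrite(f"pics/{name}.png",im); np.savez(f"pics/{name}.npz",**c); return im
def load(name):
    d=np.load(f"pics/{name}.npz"); return cv2.imread(f"pics/{name}.png"),d
def rays(c,px):
    f,cx,cy=c["K"]; p=(np.atleast_2d(px)-[cx,cy])/f
    if c["fish"]:
        r=np.linalg.norm(p,axis=1)+1e-12; d=np.c_[p*(np.sin(r)/r)[:,None],np.cos(r)]
    else: d=np.c_[p,np.ones(len(p))]
    d=d*[1,-1,-1]; M=c["M"]; return M[:3,3],d@M[:3,:3].T
def plane(c,px,z):
    o,d=rays(c,px); return (o+d*((z-o[2])/d[:,2])[:,None])[:,:2]
def tri(obs):  # [(c,px)...] -> point, residual
    A=np.zeros((3,3));b=np.zeros(3);L=[]
    for c,p in obs:
        o,d=rays(c,p); d=d[0]/np.linalg.norm(d); P=np.eye(3)-np.outer(d,d); A+=P;b+=P@o;L.append((o,P))
    x=np.linalg.solve(A,b); return x,[np.linalg.norm(P@(x-o)) for o,P in L]
E
python3 - <<'E'
from h import *
_,_=0,0
im=shot("top","top1"); c=np.load("pics/top1.npz")
for n,p,z in[("tin",(196,183),55),("tab",(198,211),42),("carton",(195,234),40),("tray",(334,186),10),("jar",(263,154),55),("glue",(263,172),86),("roll",(306,186),18)]: print(n,plane(c,p,z).round())
bot.move_ptp([560,-170,330],q(np.pi)); shot("wrist","wr1")
bot.line_to([560,-100,330],300); shot("wrist","wr2")
bot.line_to([560,90,330],300); shot("wrist","wl1")
bot.line_to([560,210,330],300); shot("wrist","wl2")
print(read_state()["t"],read_state()["tcp_pos"])
cv2.imwrite("pics/mon.png",np.hstack([cv2.resize(cv2.imread(f"pics/{n}.png"),(400,300)) for n in("wr1","wr2")]))
E
```

```text
tin [[523. 184.]]
tab [[449. 179.]]
carton [[388. 187.]]
tray [[ 520. -190.]]
jar [[601.   7.]]
glue [[549.   7.]]
roll [[ 519. -112.]]
3.9583 [560.13900978 209.22980518 329.9589779 ]
```

View pics/wl2.png

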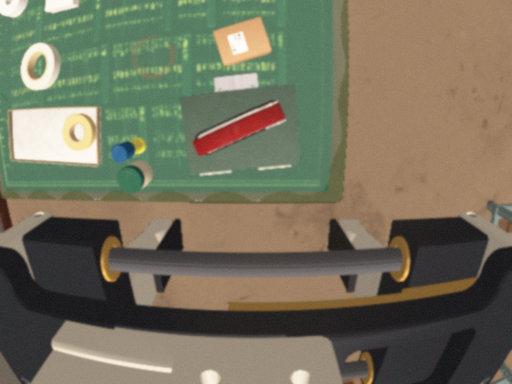

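View pics/wr1.png

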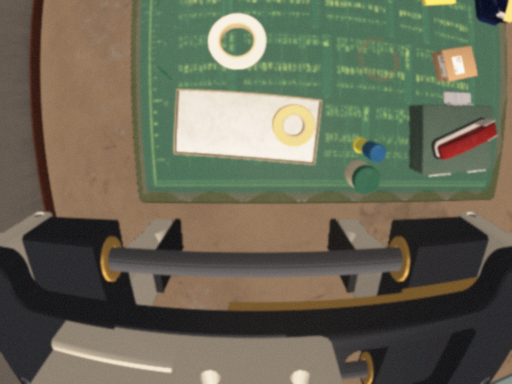

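wl2: the lid spans about (182–298, 87–178), the stapler runs (194,145)–(285,112), the tab is at (236,82) and the carton at (242,42). wr1: the tray has corners near (178,90), (321,100), (316,163) and (174,152), with the tape roll at (294,125). Next step is segmenting and triangulating.

Run:
```python
from h import *
im,c=load("wl2"); hsv=cv2.cvtColor(im,cv2.COLOR_BGR2HSV)
for n,p in dict(lid=(200,100),lid2=(270,155),mat=(170,110),mat2=(310,100),tab=(236,82),car=(255,50),red=(240,130),wht=(215,132),brn=(400,100)).items(): print(n,hsv[p[1],p[0]])
im,c=load("wr1"); hsv=cv2.cvtColor(im,cv2.COLOR_BGR2HSV)
for n,p in dict(tray=(220,125),edge=(176,130),roll=(275,125),carton=(450,68)).items(): print(n,hsv[p[1],p[0]])
def comp(im,lo,hi,near,k=3):
    h=cv2.cvtColor(im,cv2.COLOR_BGR2HSV); m=cv2.inRange(h,lo,hi); m[205:]=0
    m=cv2.morphologyEx(m,cv2.MORPH_CLOSE,np.ones((k,k)))
    m=cv2.morphologyEx(m,cv2.MORPH_OPEN,np.ones((2,2)))
    cs,_=cv2.findContours(m,cv2.RETR_EXTERNAL,cv2.CHAIN_APPROX_NONE)
    cs=[x for x in cs if cv2.contourArea(x)>60]
    return min(cs,key=lambda x:np.linalg.norm(x[:,0].mean(0)-near))
spec={"red":((170,140,60),(180,255,255)),"car":((5,60,110),(16,200,255)),"lid":((60,30,40),(95,110,110))}
for v,near in(("wl1",{}),("wl2",{})):
    im,c=load(v)
    prj=lambda X:None
    for k,(lo,hi) in spec.items():
        guess=dict(red=(240,130),car=(242,42),lid=(240,130))[k]
        if v=="wl1": guess=(guess[0]+90,guess[1])
        x=comp(im,lo,hi,guess); r=cv2.minAreaRect(x); print(v,k,cv2.contourArea(x),np.round(r[0],1),np.round(r[1],1),round(r[2],1)); print(cv2.boxPoints(r).round(1).tolist())
        cv2.drawContours(im,[x],-1,(0,255,255),1)
    cv2.imwrite(f"pics/{v}_d.png",im)
a=cv2.imread("pics/wl1_d.png")[:210,150:];b=cv2.imread("pics/wl2_d.png")[:210,150:]
cv2.imwrite("pics/seg.png",cv2.resize(np.vstack([a,b]),None,fx=1.4,fy=1.4,interpolation=cv2.INTER_NEAREST))
```

```text
lid [ 55  42 110]
lid2 [ 49  35 124]
mat [ 67  79 133]
mat2 [ 69  74 128]
tab [ 13  18 228]
car [ 16 106 239]
red [  1 197 170]
wht [  1 180 140]
brn [ 13  95 163]
tray [ 17  20 242]
edge [ 18  55 180]
roll [ 23  94 242]
carton [ 15 114 224]Traceback (most recent call last):
  File "<stdin>", line 20, in <module>
  File "<stdin>", line 12, in comp
ValueError: min() iterable argument is empty
```

```bash
cat > seg.py <<'E'
from h import *
S={"red":((0,150,60),(8,255,255)),"car":((10,75,170),(20,200,255)),"lid":((38,20,60),(62,60,150)),"tab":((0,0,185),(40,45,255)),
"tray":((0,0,190),(40,60,255)),"roll":((20,70,190),(32,160,255)),"cap":((100,90,60),(125,255,255))}
def comp(im,k,near,ks=3,amin=60):
    h=cv2.cvtColor(im,cv2.COLOR_BGR2HSV); m=cv2.inRange(h,*S[k]); m[205:]=0
    m=cv2.morphologyEx(m,cv2.MORPH_CLOSE,np.ones((ks,ks)))
    m=cv2.morphologyEx(m,cv2.MORPH_OPEN,np.ones((2,2)))
    cs,_=cv2.findContours(m,cv2.RETR_EXTERNAL,cv2.CHAIN_APPROX_NONE)
    cs=[x for x in cs if cv2.contourArea(x)>amin]
    return min(cs,key=lambda x:np.linalg.norm(x[:,0].mean(0)-near)-cv2.contourArea(x)**.5/2)
def pix(c,X):  # project world point to pixel
    M=c["M"]; p=(np.array(X)-M[:3,3])@M[:3,:3]*[1,-1,-1]; f,cx,cy=c["K"]
    r=np.hypot(p[0],p[1]); s=(np.arctan2(r,p[2])/r if c["fish"] else 1/p[2]); return np.array([cx,cy])+f*s*p[:2]
def wrect(c,x,z): # rect in world at height z
    w=plane(c,x[:,0].astype(float),z).astype(np.float32); return cv2.minAreaRect(w),w
E
python3 - <<'E'
from seg import *
G={"red":(523,184,90),"car":(388,187,40),"lid":(523,184,55),"tab":(449,179,42),"tray":(520,-190,3),"roll":(519,-112,18)}
Z={"red":90,"car":40,"lid":55,"tab":43,"tray":16,"roll":18}
for vs,ks in((("wl1","wl2"),("red","car","lid","tab")),(("wr1","wr2"),("tray","roll"))):
  D={v:load(v) for v in vs}
  for k in ks:
    obs=[]
    for v in vs:
        im,c=D[v]; x=comp(im,k,pix(c,G[k]),5 if k in("lid","tray") else 3); (ce,sz,an),w=wrect(c,x,Z[k])
        print(v,k,"world rect",np.round(ce,1),np.round(sz,1),round(an,1),"px",np.round(cv2.minAreaRect(x)[0],1))
        obs.append((c,pix(c,[*ce,Z[k]]))); cv2.drawContours(im,[x],-1,(0,255,255),1)
    p,r=tri(obs); print("   tri",k,p.round(1),np.round(r,1))
  if vs[0]=="wl1": out=np.vstack([D[v][0][:210,150:] for v in vs])
  else: cv2.imwrite("pics/segr.png",np.vstack([D[v][0][:210] for v in vs]))
cv2.imwrite("pics/seg.png",cv2.resize(out,None,fx=1.4,fy=1.4,interpolation=cv2.INTER_NEAREST))
E
```

```text
wl1 red world rect [522.6 185. ] [ 23.1 128.8] 23.2 px [324.5 132.2]
wl2 red world rect [522.5 187.9] [ 22.7 127.4] 23.1 px [239.5 130.4]
   tri red [523.5 187.3  80.4] [0. 0.]
wl1 car world rect [391.7 189.8] [56.4 76.2] 17.2 px [322.1  43.8]
wl2 car world rect [392.8 191.5] [59.1 74.6] 17.1 px [243.2  42.2]
   tri car [390.9 191.2  33.2] [0.5 0.5]
wl1 lid world rect [526.  188.6] [126.9 168.5] 5.4 px [320.8 131.7]
wl2 lid world rect [528.2 189.6] [122.4 167.7] 5.7 px [241.8 131.6]
   tri lid [527.5 189.4  51.6] [1.1 1.1]
wl1 tab world rect [455.7 182.3] [20.8 62.5] 5.4 px [317.4  84.5]
wl2 tab world rect [455.6 182.1] [21.  63.3] 5.9 px [236.5  82.9]
   tri tab [455.7 182.1  43.7] [0.1 0.1]
wr1 tray world rect [ 521.7 -183.5] [224.8 101.7] 85.4 px [247.4 125.6]
wr2 tray world rect [ 521.9 -180.8] [224.6 101.8] 85.3 px [206.3 125.9]
   tri tray [ 523.3 -184.    -2.8] [0.1 0.1]
wr1 roll world rect [ 521.5 -108.1] [64.  65.7] 0.8 px [294.5 126. ]
wr2 roll world rect [ 521.7 -108.6] [65.2 64.7] -0.0 px [249.5 125.5]
   tri roll [ 521.4 -108.5   20.9] [0.1 0.1]
```

View pics/seg.png

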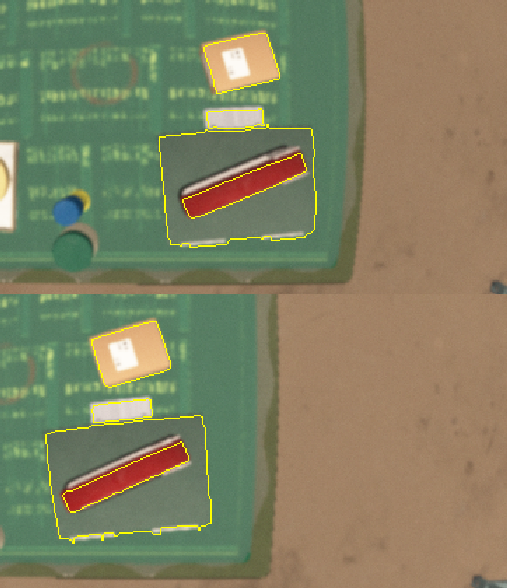

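The overlays match the objects. The tin centre is about (526.5,189) at yaw 5.6°, the stapler is at (523,187) at 23.2°, the carton at (391,190) at 17.2°, and the tray at (522.5,-184) at yaw -4.6°. The triangulated tab and tape heights agree with the text. I'll pick up the stapler and check that the later poses are reachable.

```bash
cat > lid.py <<'E'
from h import *
TIN=np.array([526.5,189.]); YAW=np.radians(5.6)
def tw(x,y,z): return np.array([TIN[0]+x*np.cos(YAW)-y*np.sin(YAW),TIN[1]+x*np.sin(YAW)+y*np.cos(YAW),z])
def pose(th,phi0=45,k=.65,s=12,gap=0.,h=9.5):
    """TCP pose with the tab's edge (lower corner) lying on the finger's +x face, s mm behind the tip"""
    e=np.array([-142.,-11.]); c,n=np.cos(th),np.sin(th)
    e=np.array([60,52])+[c*e[0]+n*e[1],-n*e[0]+c*e[1]]
    ph=np.radians(phi0)+k*th; d=np.array([np.cos(ph),-np.sin(ph)]); up=np.array([np.sin(ph),np.cos(ph)])
    p=e+d*s-up*(h+gap)
    Rm=np.c_[[up[0],0,up[1]],np.cross([d[0],0,d[1]],[up[0],0,up[1]]),[d[0],0,d[1]]]
    return tw(p[0],0,p[1]),(R.from_euler('z',YAW)*R.from_matrix(Rm)).as_quat()
E
python3 - <<'E'
from lid import *
for phi0 in(35,45,55):
  print(phi0,[None if (j:=bot.solve_ik(*pose(t,phi0,gap=3)))is None else j.round(2).tolist() if hasattr(j,'round') else np.round(j,2).tolist() for t in(0,.6,1.2,1.8)])
for p in([391.5,190.5,15],[425,30,15],[425,30,120],[391.5,190.5,120]): print(p,bot.solve_ik(p,q(np.radians(17.2))) is not None)
a=np.radians(-66.8)
bot.move_gripper(80,15)
bot.move_ptp([523,187,130],q(a)); bot.line_to([523,187,68],100)
s=read_state(); print(s["tcp_pos"],s["contact_force"])
bot.move_gripper(10,15); s=read_state(); print("grip",s["width"],s["finger_force"],s["contact_force"])
bot.line_to([523,187,85],60); s=read_state(); print(s["t"],s["width"],s["finger_force"],s["contact_force"])
shot("side","s1")
E
```

```text
35 [None, None, [0.79, 0.1, -0.56, 0.16, -0.78, 0.77], [0.57, 0.43, 0.05, -0.1, -1.37, 1.13]]
45 [None, None, [0.71, 0.19, -0.36, 0.0, -1.01, 0.95], [0.53, 0.54, 0.21, -0.16, -1.59, 1.16]]
55 [[-0.06, 0.17, -0.98, -2.69, -0.21, -1.88], [0.9, 0.05, -0.84, 0.3, -0.55, 0.52], [0.65, 0.29, -0.19, -0.09, -1.23, 1.06], [0.5, 0.65, 0.37, -0.21, -1.81, 1.18]]
[391.5, 190.5, 15] True
[425, 30, 15] True
[425, 30, 120] True
[391.5, 190.5, 120] True
[523.40428383 187.21135469  68.43012499] [-0.40936402 -0.53268045  0.32353091]
grip 23.448288589044537 14.97393270721659 [-1.50156416 -0.21830923  0.65797176]
8.2333 23.40632953519074 14.968225140401046 [ 0.65693925 -0.94477311 -3.62038434]
```

Run:
```python
from seg import *
T=np.array([519.6,-219.9]); a=np.radians(-94.6)
bot.line_to([523,187,190],200)
bot.move_ptp([*T,190],q(a))
shot("wrist","w_held")
bot.line_to([*T,40],150); bot.line_to([*T,20],40)
f0=read_state()["contact_force"]
for z in(18,17,16,15,14):
    bot.line_to([*T,z],20); s=read_state(); df=s["contact_force"][2]-f0[2]; print(z,s["tcp_pos"].round(1),df.round(2))
    if df>2: break
bot.move_gripper(45); s=read_state(); print(s["t"],s["width"],s["contact_force"])
bot.line_to([*T,120],120); bot.line_to([520,-190,300],300)
im=shot("wrist","w_placed"); cv2.imwrite("pics/wp.png",im[:230])
print(read_state()["t"])
```

```text
18 [ 519.6 -219.9   18. ] -0.0
17 [ 519.6 -219.9   17. ] 0.47
16 [ 519.6 -219.9   16. ] -0.2
15 [ 519.7 -220.    15.8] 7.63
13.9417 44.560572801691976 [ 0.37141076 -0.85709773 -0.16295132]
15.775
```

View pics/wp.png

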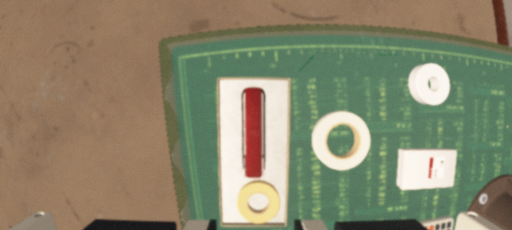

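The stapler lies flat in the tray (px 243–265, 87–178), red side up, just clear of the tape roll at (258,202). Now the carton.

Run:
```python
from seg import *
a=np.radians(17.2); C=[392,190.7]
bot.move_gripper(88,5)
bot.move_ptp([*C,110],q(a)); bot.line_to([*C,50],150)
f0=read_state()["contact_force"]
for z in(42,36,30,14):
    bot.line_to([*C,z],60); df=read_state()["contact_force"]-f0; print(z,df.round(2))
    if df[2]>4: print("contact");bot.line_to([*C,60],60); raise SystemExit
bot.move_gripper(40,5); s=read_state(); print("w",s["width"],s["finger_force"],s["t"])
bot.line_to([405,110,14],90); bot.line_to([425,30,14],90)
bot.move_gripper(88); bot.line_to([425,30,130],150)
bot.line_to([480,100,300],300); im=shot("wrist","w_car"); cv2.imwrite("pics/wc.png",im[:230]); print(read_state()["t"])
```

```text
42 [-0.76 -0.87  0.58]
36 [-0.39 -1.58  1.04]
30 [-1.13  0.03  0.12]
14 [-0.19 -0.06  0.31]
w 75.1248456003805 5.000145435333252 20.4167
24.8083
```

View pics/wc.png

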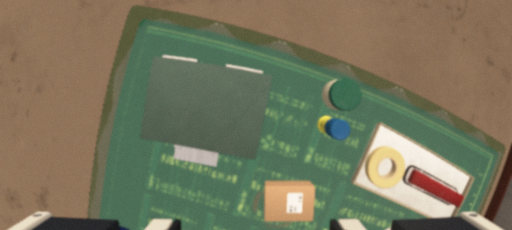

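The carton now stands at about (288,200) px, well clear of the tin to the right, and nothing is left on the lid. Next I'll scan feasible scoop poses (calculation only).

Run:
```python
import lid; from lid import *
P=lid.pose
def pz(t,ph,k,psi,gap=0,s=12):
    p,o=P(t,ph,k,s,gap); e,_=P(t,ph,k,0,-9.5)   # e: edge; turn the pose about the vertical through the edge
    r=R.from_euler('z',psi,degrees=True); return e+r.apply(p-e),(r*R.from_quat(o)).as_quat()
print(read_state()["joint_pos"].round(2))
for ph in(45,50,55,60,65):
  k=(110-ph)/103.
  for psi in(0,10,20,30):
    L=[bot.solve_ik(*pz(t,ph,k,psi,g)) for t,g in((0,20),(0,3),(0.3,0),(.9,0),(1.8,0))]
    print(ph,psi,[None if j is None else np.round(j,2).tolist() for j in L])
```

```text
[ 0.61  0.01 -0.26 -0.   -1.3   1.26]
45 0 [None, None, None, [0.85, 0.05, -0.71, 0.24, -0.66, 0.63], [0.53, 0.52, 0.19, -0.15, -1.55, 1.16]]
45 10 [None, None, None, [0.83, 0.05, -0.7, 0.19, -0.65, 0.88], [0.56, 0.53, 0.17, -0.1, -1.55, 1.3]]
45 20 [[-0.27, 0.33, -0.96, -2.17, -0.6, -1.9], [-0.16, 0.25, -0.89, -2.1, -0.49, -2.1], None, [0.8, 0.05, -0.67, 0.12, -0.65, 1.13], [0.59, 0.53, 0.15, -0.05, -1.54, 1.44]]
45 30 [[-0.15, 0.28, -0.82, -1.84, -0.54, -2.23], [-0.06, 0.23, -0.78, -1.78, -0.47, -2.39], None, [0.76, 0.05, -0.64, 0.05, -0.67, 1.4], [0.62, 0.52, 0.12, 0.0, -1.52, 1.57]]
50 0 [None, None, None, [0.83, 0.07, -0.65, 0.18, -0.72, 0.71], [0.53, 0.52, 0.19, -0.15, -1.55, 1.16]]
50 10 [[-0.16, 0.24, -0.99, -2.4, -0.41, -1.92], [-0.04, 0.18, -0.89, -2.27, -0.26, -2.18], None, [0.81, 0.07, -0.64, 0.14, -0.71, 0.94], [0.56, 0.53, 0.17, -0.1, -1.55, 1.3]]
50 20 [[0.07, 0.19, -0.79, -1.86, -0.25, -2.55], [0.28, 0.15, -0.73, -1.62, -0.11, -2.96], None, [0.79, 0.07, -0.62, 0.09, -0.71, 1.17], [0.59, 0.53, 0.15, -0.05, -1.54, 1.44]]
50 30 [[0.13, 0.19, -0.74, -1.57, -0.31, -2.75], 
[... 733 characters left out ...]
, 1.03], [0.56, 0.53, 0.17, -0.1, -1.55, 1.3]]
60 20 [None, None, None, [0.76, 0.12, -0.54, 0.04, -0.84, 1.23], [0.59, 0.53, 0.15, -0.05, -1.54, 1.44]]
60 30 [None, None, None, [0.75, 0.12, -0.52, 0.01, -0.84, 1.44], [0.62, 0.52, 0.12, 0.0, -1.52, 1.57]]
65 0 [None, None, None, [0.77, 0.14, -0.5, 0.03, -0.89, 0.88], [0.54, 0.52, 0.19, -0.15, -1.55, 1.16]]
65 10 [None, None, None, [0.76, 0.14, -0.5, 0.03, -0.89, 1.07], [0.56, 0.53, 0.17, -0.1, -1.55, 1.3]]
65 20 [None, None, None, [0.75, 0.14, -0.49, 0.02, -0.89, 1.26], [0.59, 0.53, 0.15, -0.05, -1.54, 1.44]]
65 30 [None, None, [0.84, 0.06, -0.96, 0.25, -0.26, 1.12], [0.74, 0.14, -0.49, 0.01, -0.9, 1.44], [0.62, 0.52, 0.12, 0.0, -1.52, 1.57]]
```

With the tool pointing forward, scooping under the shut tab is out of reach. Instead I'll grip the 64 mm tab lightly by its two ends with the tool vertical, since the tab can pivot between the pads. I'll raise the lid to about 0.95 rad, let go, then push it back with closed fingers.

Run:
```python
from lid import *
def tp(th,b=9):
    e=np.array([-135.,-9.]); c,n=np.cos(th),np.sin(th)
    return tw(60+c*e[0]+n*e[1],0,52-n*e[0]+c*e[1]-b)
o=q(YAW); p=tp(0)
for t in np.arange(0,1.0,.19): assert bot.solve_ik(tp(t),o) is not None
bot.move_ptp(p+[0,0,60],o); bot.line_to(p,80); f0=read_state()["contact_force"]
bot.move_gripper(40,8); s=read_state(); print("w",s["width"],s["finger_force"],(s["contact_force"]-f0).round(2),s["t"])
if not 55<s["width"]<70: bot.move_gripper(88); raise SystemExit
for t in np.linspace(.1,.95,8):
    bot.line_to(tp(t),60); s=read_state(); print(t.round(2),(s["contact_force"]-f0).round(2),s["width"].round(1))
shot("side","lid1"); print(s["t"])
im=cv2.imread("pics/lid1.png")[150:330,150:400]; cv2.imwrite("pics/lid1c.png",cv2.resize(im,None,fx=2.5,fy=2.5))
```

```text
w 63.881037120047665 7.999253732850775 [ 0.67 -3.75  2.68] 27.125Traceback (most recent call last):
  File "<stdin>", line 11, in <module>
AttributeError: 'float' object has no attribute 'round'
```

```bash
cat >> lid.py <<'E'
def tp(th,b=9):
    e=np.array([-135.,-9.]); c,n=np.cos(th),np.sin(th)
    return tw(60+c*e[0]+n*e[1],0,52-n*e[0]+c*e[1]-b)
E
python3 - <<'E'
from lid import *
for t in np.linspace(.1,.95,8):
    bot.line_to(tp(t),60); s=read_state(); print(round(t,2),s["contact_force"].round(2),round(float(s["width"]),1))
shot("side","lid1"); print(s["t"])
im=cv2.imread("pics/lid1.png")[150:330,150:400]; cv2.imwrite("pics/lid1c.png",cv2.resize(im,None,fx=2.5,fy=2.5))
for ph in(60,65,70):
  for g in(25,0): print(ph,g,[None if (j:=bot.solve_ik(*pose(t,ph,(110-ph)/103.,gap=g))) is None else np.round(j,2).tolist() for t in(.85,.95,1.4)])
E
```

```text
0.1 [ 2.02 -4.14  0.26] 63.5
0.22 [ 0.93 -5.05 -0.02] 63.7
0.34 [-0.88 -5.42  0.75] 63.6
0.46 [-1.29 -6.18  0.81] 63.6
0.59 [-1.1  -7.27  1.27] 63.6
0.71 [-0.48 -9.08  1.26] 63.8
0.83 [ 0.14 -8.41 -0.48] 63.9
0.95 [ 1.76 -7.68  0.1 ] 63.5
30.725
60 25 [[0.85, 0.07, -0.65, 0.11, -0.78, 0.75], [0.81, 0.1, -0.55, 0.05, -0.87, 0.83], [0.65, 0.28, -0.18, -0.09, -1.25, 1.06]]
60 0 [[0.81, 0.1, -0.59, 0.1, -0.79, 0.79], [0.77, 0.14, -0.5, 0.05, -0.88, 0.87], [0.62, 0.32, -0.13, -0.08, -1.26, 1.07]]
65 25 [[0.82, 0.09, -0.59, 0.06, -0.84, 0.81], [0.79, 0.12, -0.51, 0.02, -0.93, 0.87], [0.64, 0.29, -0.16, -0.09, -1.27, 1.06]]
65 0 [[0.79, 0.13, -0.54, 0.05, -0.85, 0.85], [0.75, 0.16, -0.46, 0.02, -0.94, 0.91], [0.62, 0.33, -0.11, -0.09, -1.28, 1.08]]
70 25 [[0.8, 0.12, -0.54, 0.02, -0.9, 0.86], [0.76, 0.14, -0.46, -0.01, -0.98, 0.91], [0.63, 0.3, -0.14, -0.1, -1.3, 1.07]]
70 0 [[0.76, 0.15, -0.49, 0.01, -0.91, 0.9], [0.73, 0.18, -0.42, -0.01, -0.99, 0.94], [0.61, 0.34, -0.09, -0.1, -1.3, 1.09]]
```

View pics/lid1c.png

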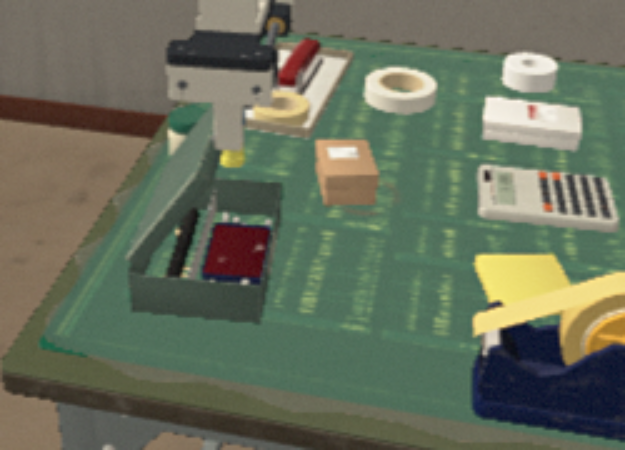

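The lid is raised to roughly 0.95 rad, its tab edge near crop (210,150), with the tin's contents visible. I'll let go and push it back to the stop.

Run:
```python
from lid import *
PH=65; K=(110-PH)/103.
bot.move_gripper(86); p=read_state()["tcp_pos"]
bot.line_to(p-[60,6,0],120)
bot.move_gripper(0,10)
a,o=pose(.9,PH,K,gap=25); bot.line_to(a,120,o)
f0=read_state()["contact_force"]; print(read_state()["t"])
for t in np.r_[.9:1.78:.11,1.75,1.8]:
    a,o=pose(t,PH,K); bot.line_to(a,70,o); s=read_state(); df=s["contact_force"]-f0; print(round(t,2),df.round(2))
    if np.linalg.norm(df)>9: print("stop"); break
print(s["t"]); shot("side","lid2")
im=cv2.imread("pics/lid2.png")[150:330,150:400]; cv2.imwrite("pics/lid2c.png",cv2.resize(im,None,fx=2.5,fy=2.5))
```

```text
33.75
0.9 [ 1.53  0.11 -0.8 ]
1.01 [ 0.85  1.63 -0.5 ]
1.12 [ 0.49  1.43 -1.05]
1.23 [ 1.35  0.46 -0.18]
1.34 [ 0.02  1.66 -1.13]
1.45 [ 0.57  0.99 -0.71]
1.56 [ 1.25  0.36 -1.3 ]
1.67 [ 0.49  1.25 -0.23]
1.75 [ 0.46  1.34 -0.13]
1.8 [ 0.36  0.48 -0.5 ]
37.4
```

View pics/lid2c.png

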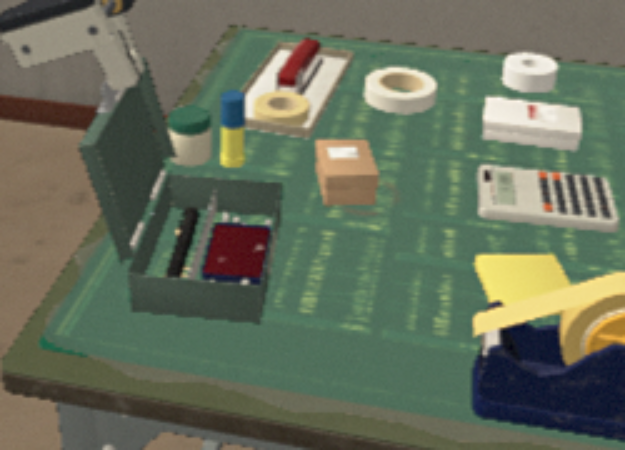

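The lid now leans back past upright, with its top edge near crop (110,90). I'll keep going until the force shows it has met the stop, then back off.

Run:
```python
from lid import *
PH=65; K=(110-PH)/103.
f0=read_state()["contact_force"]
for t in np.arange(1.82,1.96,.015):
    a,o=pose(t,PH,K); bot.line_to(a,25,o); bot.pause(.1); s=read_state(); df=s["contact_force"]-f0; print(round(t,3),df.round(2))
    if np.linalg.norm(df)>5: break
a,o=pose(t,PH,K,gap=60); bot.line_to(a,100); bot.line_to(a+[-60,0,80],150)
bot.pause(.5); im=shot("side","lid3"); shot("top","top3"); print(read_state()["t"])
im=im[150:330,150:400]; cv2.imwrite("pics/lid3c.png",cv2.resize(im,None,fx=2.5,fy=2.5))
```

```text
1.82 [-5.01  1.    5.25]
39.975
```

View pics/lid3c.png

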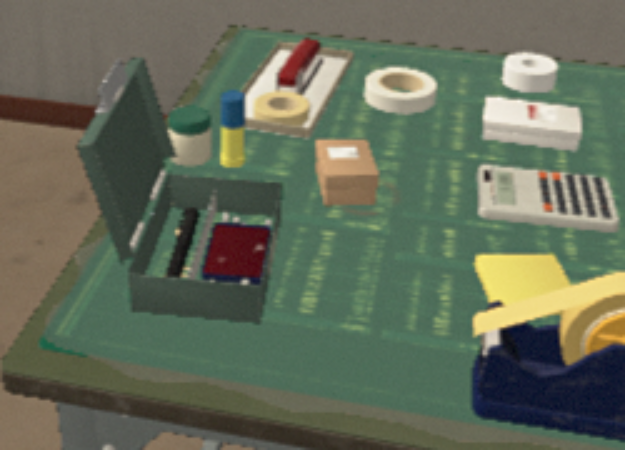

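The force rose to 7 N at 1.82 rad, where the stop was expected. The lid stays back on its own, the stapler and tape are in the tray, the carton stands clear, and the robot touches nothing. Handing in.

```bash
python3 -c "
from plant import bot, cams, ticket, read_state
print(ticket.close_job())"
```

```text
the job is handed in; nothing more can be done
None
```

I handed the job in at about 40 s: the lid is open on its stop, the stapler lies flat in the tray beside the tape, and the carton stands clear of the tin; no verdict came back.

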